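# Close up the finish-sample row and snap its keeper cap home

## Robot

A 6-joint arm with a two-finger parallel gripper is mounted at the origin on the work surface. World frame = base frame: x ahead of the robot, y to its left, z up, the work surface at z = 0. Lengths are in m, angles in degrees, forces in N, time in s.
With the tool pointing down it reaches from about 0.3 to 0.75 m from the base axis. Payload 8.5 kg.
Tool frame: the origin (TCP) lies at the very end of the fingers, on their centre line; the grasp point (between the pads) lies 19 mm behind it; z points along the fingers, y is the line along which they close (so a half turn about z gives the same grasp; the last joint's range is limited). The gripper opens to 85 mm and grips with 20 to 120 N. Pads are 22 mm wide; open, the fingers measure 114 mm over their backs; the gripper's body (76 mm by 85 mm) begins 54 mm behind the grasp point. The pads swing forward as they close: fully open they stand 13 mm farther back than shut.
Start: joints at [-79.945, 21.807, 74.336, -0, 83.858, -12.336], TCP at [0.21, -0.509, 0.203] pointing down, gripper open.
Joint ranges: [-178.18, 178.18], [-50.72, 133.34], [12.68, 142.11], [-81.47, 261.47], [9.98, 163.14], [-165.26, 165.26]. Speed limits (degrees/s): [136.94, 136.94, 180, 180, 180, 180].

## Interface

Orientations are given as a 3x3 rotation matrix whose columns are the frame's x, y, z axes.
In Python, from cell import arm gives the robot as it stands.
- The arm moves only by the tool servo_tool, never from a script. Its argument "increments" is a list of rows, each a list of 3 entries, a list of its own where there are three numbers: the shift along the tool's x, y, z in m, then the turn, a rotation vector about the tool's x, y, z in units of 6 degrees (1.0 is 6 degrees), then the opening, from -1 (shut) to 1 (fully open). In form: [[[tx, ty, tz], [rx, ry, rz], hand], ...]. A call has 1 to 12 rows; each row is the pose to reach, as a shift and turn from the pose commanded when the call began, along the tool's axes at that moment; what a row does not reach only later rows make up. A row lasts 1/12 s, in which the tool goes at most 41.7 mm and 7.16 degrees, less where a joint would pass 70% of its speed; a pose out of reach is approached as far as the arm can. A call with a gripper value outside its range is refused whole. The fingers move at their own pace and stop on an object; "squeeze" is the grip in N (left out, the last holds). Time passes only in rows, so rows that repeat a pose let the fingers close. It gives the time, the measured TCP pose, the force, the opening and the grip force at its end, in the units of the state.
- arm.state(): the state, without advancing time (a new reading comes with each control period).
- arm.get_image(name): name is "scene" or "top" or "wrist"; returns the picture (400x640x3 uint8, red, green, blue); there is no depth.
- arm.calibration(name): a dict with "vertical_fov" (degrees; the focal length in pixels is half the picture's height over the tangent of half this angle, whatever the lens; pixels are square), "cx", "cy" (the principal point, pixels), "rvec" (rotation vector, rad) and "tvec" (3), from world to camera coordinates, as OpenCV has them. Camera axes: x right, y down, z forward; pixel columns grow to the right and rows downward; lengths in m; the calibration is good to about 2 mm. A picture is of the moment at which its call begins: read the wrist's pose just before it. calibration takes no time and is no camera call; for the wrist camera it gives the pose at the moment of the call.
- arm.job_done(): hands the job in; it is judged then, once.
The state is a dict: "time_s": time; "joint_pos": joint angles; "joint_velocities": joint speeds; "effort": joint torques, N m; "tool_pos": TCP position; "eef_rot": TCP orientation; "ft_force": force on the tool from outside, world axes, zero at the start; "moment": the same for the moment, N m; "grip_width": finger opening in m; "grip_force": force on a finger pad.
Only numpy, scipy, OpenCV 4.12 (cv2) and the standard library are available. Lean on these libraries where they do the work, as an engineer would, in place of code of your own. Each camera call takes 0.05 s, during which the arm holds its last target. There are 200 camera calls.

## Task

Slide the three white sample blocks along their aluminium rail until they stand tight together against the end stop, then push the black keeper cap down onto the rail's stud until it clicks, and keep pressing after the click so that the rubber washer beneath is well squeezed. Finish while still holding the cap pressed down with the gripper: do not let go of it. Leave the other things on the counter where they are.

Things in the scene. Friction and masses are not known exactly. Their poses are not given: they have to be found in the camera images.
- rail: Aluminium rail fixed to the counter, 70 mm wide (its x), 212 long (its y). Origin: centre of its underside. Its deck is 10 mm up, between two lips 6 mm higher, 60 mm apart. At its -y end stands the stud, at its +y end the end stop. With the row tight, block centres are at y = +72 (block_a), +28 (block_b), -16 mm (block_c), x within 2 mm of 0.
- stop (a point): Middle of the end stop's inner face, at deck height: x = 0, y = +94 mm in the rail's frame. The stop crosses the rail, 22 mm high above the deck.
- stud (a point): Foot of the upright steel stud, on the deck, at x 0, y -68 mm in the rail's frame; axes as the rail's. Stud 16 mm in diameter, 30 high, the top 8 mm tapering to 6 mm. Three sprung balls reach 11 mm from its axis, 17 mm above the deck: the cap's lip meets them with its underside 21 mm above the deck; they take about 10 N to pass, click at about 15 mm, then draw it down.
- washer (a joint): Springy black rubber washer, 25 mm in diameter, round the stud's foot, top 10 mm above the deck when free. Value: its squeeze in m, 0 free, 0.004 at most. 3 N per mm after 1 N of preload. A cap clicked on but not pressed squeezes it 1 mm at most; well squeezed is over 2 mm.
- block_a: White sample block nearest the end stop, 56 mm wide (its x, across the rail), 44 mm long (its y, along the rail), 26 mm high, about 70 g, loose on the deck. Origin: centre of its underside.
- block_b: The middle white sample block, same size and axes as block_a.
- block_c: White sample block nearest the stud, same size and axes as block_a. Pushing it towards the stop pushes the others along.
- cap: Black plastic keeper cap standing on the counter left or right of the rail, about 60 g: flange 52 mm in diameter, 8 high, with a round knob 34 mm in diameter on it, 44 mm high in all. Origin: centre of its underside; z up its axis. Underneath, a round hole of 19 mm with a lip 4 mm thick, hollow above it. When the row is tight the flange clears block_c by 4 mm.
- tape: Roll of clear tape, 60 mm in diameter with a 38 mm hole, 24 mm high, beside the rail on the side away from the cap. Origin: centre of its underside. To be left alone.
- scraper: Flat spatula-like scraper lying between robot and rail, roughly along y. To be left alone.
- mug: White mug, 76 mm in diameter, 85 mm high, beyond the right side. To be left alone.
- bottle: White bottle, 56 mm in diameter, 150 mm high, beyond the left side. To be left alone.
- mouse: Black computer mouse, 100 x 58 x 33 mm, beyond the rail. To be left alone.
- cardbox: Small cardboard box, 100 x 62 x 55 mm, beyond the rail. To be left alone.
There are look-alikes about, which are no part of the job. What is shaped like the block_c but green, red or turquoise is not meant.

How it is judged:
By the outcome, as a careful person would: the job done as asked, in the order asked, and still so for the second after the job is handed in, while the arm keeps its last pose, push and grip.
It also fails if it takes over 45 s, if anything falls off the work surface, if the arm or the gripper's body presses on something with over 40 N, if the wrist force passes 120 N, or if a joint passes its speed limit or range.

## Working session

There is one attempt and no reset: what is moved stays moved. The work goes in short steps, Python scripts to look and compute and a tool call to move; the robot and the scene stay as the last step left them, time stands still between calls to the robot, and variables do not carry over. Pictures are saved under pics/ and viewed, at most 10 in all, crops included, and the job is handed in when it is done.

Besides the shell and the picture viewer there is one more tool, called after "Emit:" by a JSON object that holds its "method" and its "body", one argument or row to a line. servo_tool: Moves the arm, as the interface text tells. Its arguments: {"type":"object","properties":{"increments":{"type":"array"},"squeeze":{"type":"number"}},"required":["increments"]}

```bash
ls; mkdir -p pics; cat > h.py <<'E'
import numpy as np, cv2
from cell import arm
def K(n):
    c=arm.calibration(n); f=200/np.tan(np.radians(c["vertical_fov"]/2))
    R=cv2.Rodrigues(np.array(c["rvec"],float))[0]
    return np.array([[f,0,c["cx"]],[0,f,c["cy"]],[0,0,1]]),R,np.array(c["tvec"],float).ravel()
def ray(cal,uv,z):
    k,R,t=cal; o=-R.T@t; d=R.T@np.linalg.inv(k)@np.array([*uv,1.]); return o+d*(z-o[2])/d[2]
def proj(cal,p):
    k,R,t=cal; q=k@(R@np.array(p,float)+t); return q[:2]/q[2]
def snap(n,f):
    cal=K(n); im=arm.get_image(n); cv2.imwrite("pics/"+f,im[:,:,::-1]); return cal,im
E
python3 - <<'E'
from h import *
for n in("top","scene"):
    cal,im=snap(n,n+"1.png"); print(n,arm.calibration(n),-cal[1].T@cal[2])
s=arm.state();print(s)
E
```

```text
pics
top {'vertical_fov': 47.82442458015103, 'cx': 315.14231199887155, 'cy': 198.68290846072452, 'rvec': array([ 2.11557708, -2.15531608,  0.16483933]), 'tvec': array([0.00860088, 0.58760734, 1.11577888])} [ 0.40259365 -0.00725999  1.19506674]
scene {'vertical_fov': 54.23332914795944, 'cx': 324.08863650881455, 'cy': 206.50357498142128, 'rvec': array([ 1.13935204,  2.53988694, -0.7908313 ]), 'tvec': array([ 0.35638825, -0.32079839,  1.33989132])} [1.00579123 0.41285047 0.91824368]
{'time_s': 0.1, 'joint_pos': array([-7.99455744e+01,  2.18397352e+01,  7.43792137e+01,  1.09935247e-03,
        8.38594581e+01, -1.23358657e+01]), 'joint_velocities': array([-0.12881749, -0.08017017, -0.17656252, -0.00960235,  0.14040251,
        0.02426677]), 'effort': array([ 4.91140847e-03, -4.49218798e+01, -2.31656563e+01, -1.97725958e-04,
        3.68405075e-03,  8.23677937e-06]), 'tool_pos': array([ 0.20945112, -0.50823214,  0.20205618]), 'eef_rot': array([[ 9.24611413e-01,  3.80911651e-01, -2.20126197e-04],
       [ 3.80911588e-01, -9.24610479e-01,  1.35077319e-03],
       [ 3.10994260e-04, -1.33278893e-03, -9.99999063e-01]]), 'ft_force': array([ 0.02874475, -0.50999911,  1.3961259 ]), 'moment': array([-0.04573922,  0.01889168,  0.04907327]), 'grip_force': 0.0, 'grip_width': 0.0851877426265038}
```

View pics/top1.png

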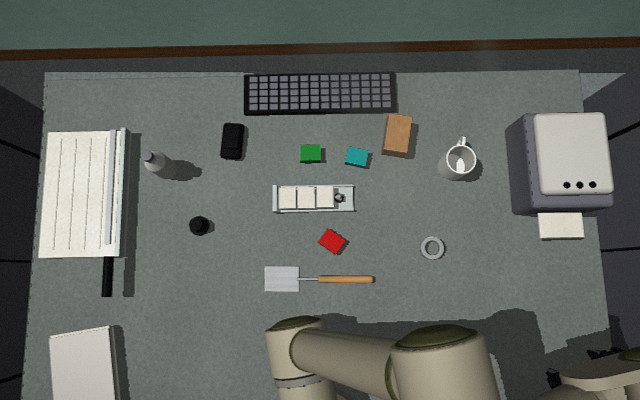

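View pics/scene1.png

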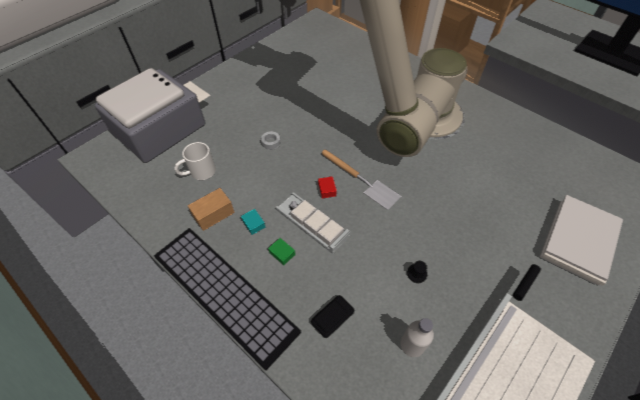

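The top view shows the rail at (314,198) with its stop at the left (+y) and stud at (339,198). There are three white blocks at about (288/306/323,197). The cap is the round black thing with a knob at (199,226); the other black thing, the mouse at (232,141), is not a match. The tape is at (432,247). The green (311,153), turquoise (357,157) and red (332,241) blocks are decoys, because only the white ones on the rail fit. I'll confirm this in one enlarged crop.

```bash
python3 - <<'E'
from h import *
im=cv2.imread("pics/top1.png")
a=cv2.resize(im[175:220,265:365],None,fx=8,fy=8,interpolation=cv2.INTER_CUBIC)
b=cv2.resize(im[208:238,175:225],None,fx=8,fy=8,interpolation=cv2.INTER_CUBIC)
b=cv2.copyMakeBorder(b,0,0,0,400,cv2.BORDER_CONSTANT)
cv2.imwrite("pics/crop1.png",np.vstack([a,b])[:600])
E
```

```text
(no output)
```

View pics/crop1.png

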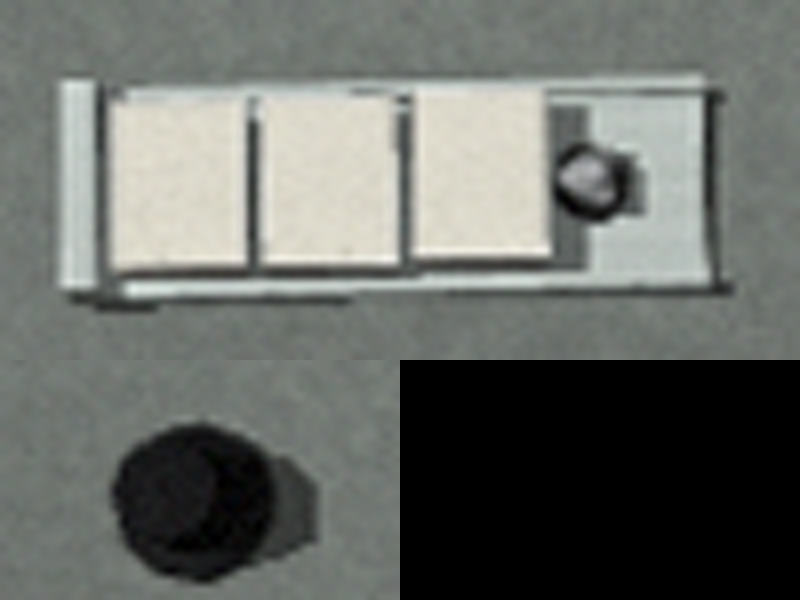

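The crop confirms it. Three cream-white blocks sit on the rail with small gaps, the stud is at crop (592,180), i.e. top-view pixel (339,197.5), and the cap with flange and knob is at crop (192,500), i.e. (199,226).

```bash
cat >> h.py <<'E'
from scipy.optimize import least_squares
def fitrail(cal,obs,x0=(0.4,0,0)):
    # obs: list of (railpoint xyz, uv)
    def w(q,p): c,s=np.cos(q[2]),np.sin(q[2]); return [q[0]+c*p[0]-s*p[1],q[1]+s*p[0]+c*p[1],p[2]]
    f=lambda q:np.concatenate([proj(cal,w(q,p))-uv for p,uv in obs])
    r=least_squares(f,x0); return r.x,r.fun.reshape(-1,2)
E
python3 - <<'E'
from h import *
cal=K("top")
C=lambda u,v:np.array([u/8+265-.5,v/8+175-.5])
obs=[((.035,.106,.032),C(60,80)),((-.035,.106,.032),C(60,290)),((.035,-.106,.016),C(707,78)),((-.035,-.106,.016),C(718,290)),((0,-.068,.033),C(592,180))]
q,res=fitrail(cal,obs);print(q,np.degrees(q[2]),res)
c,s=np.cos(q[2]),np.sin(q[2]);R=np.array([[c,-s],[s,c]])
for n,u in(("a",(180,183)),("b",(328,180)),("c",(482,173))):
    p=ray(cal,C(*u),.036)[:2]; print(n,p,R.T@(p-q[:2]))
print("cap",ray(cal,C(192+0,500+0)*0+np.array([175+192/8-.5,208+(500-360)/8-.5]),.008), ray(cal,np.array([175+180/8-.5,208+(488-360)/8-.5]),.044))
print(R@[0,-.068]+q[:2])
E
```

```text
[ 0.5944105   0.00355335 -0.00526472] -0.3016460772760444 [[ 0.37905445  0.00485907]
 [ 0.31667139  0.17540501]
 [-0.22378592  0.28966007]
 [-0.90804601 -0.11670459]
 [ 0.42598184 -0.32631266]]
a [0.5943065  0.07095596] [-0.00045885  0.06740113]
b [0.59437012 0.02274504] [-0.00014141  0.01919121]
c [ 0.59571604 -0.0274309 ] [ 0.00146864 -0.03097694]
cap [0.52936892 0.30766973 0.008     ] [0.5294628  0.30206555 0.044     ]
[ 0.5940525  -0.06444571]
```

```bash
cat >> h.py <<'E'
def inc(p,ang,verbose=1):
    "tool-frame shift & turn units from measured pose to TCP p, pointing down, tool y at world angle ang (deg)"
    s=arm.state(); R=np.array(s["eef_rot"]); a=np.radians(ang); y=np.array([np.cos(a),np.sin(a),0]); z=np.array([0,0,-1.])
    T=np.column_stack([np.cross(y,z),y,z])
    print("t",s["time_s"],"pos",np.round(s["tool_pos"],4),"F",np.round(s["ft_force"],1),"w",round(float(s["grip_width"]),4))
    print("shift",np.round(R.T@(np.array(p)-s["tool_pos"]),4),"turn",np.round(np.degrees(cv2.Rodrigues(R.T@T)[0].ravel())/6,3))
E
python3 -c "
from h import *
inc([.595,-.03,.2],-.3)"
```

```text
t 0.1 pos [ 0.2095 -0.5082  0.2021] F [ 0.  -0.5  1.4] w 0.0852
shift [ 0.5386 -0.2953  0.0026] turn [-9.0000e-03 -1.0000e-02 -1.1218e+01]
```

Emit:
{"method": "servo_tool", "body": {
  "increments": [
    [[0.5386,-0.2953,0],[0,0,-11.2],1],
    [[0.5386,-0.2953,0],[0,0,-11.2],1],
    [[0.5386,-0.2953,0],[0,0,-11.2],1],
    [[0.5386,-0.2953,0],[0,0,-11.2],1],
    [[0.5386,-0.2953,0],[0,0,-11.2],1],
    [[0.5386,-0.2953,0],[0,0,-11.2],1],
    [[0.5386,-0.2953,0],[0,0,-11.2],1],
    [[0.5386,-0.2953,0],[0,0,-11.2],1],
    [[0.5386,-0.2953,0],[0,0,-11.2],1],
    [[0.5386,-0.2953,0],[0,0,-11.2],1],
    [[0.5386,-0.2953,0],[0,0,-11.2],1],
    [[0.5386,-0.2953,0],[0,0,-11.2],1]
  ]
}}

```text
time_s: 1.1
tool_pos: [0.5241, -0.1172, 0.2024]
eef_rot: [[0.007, 1.0, -0.001], [1.0, -0.007, 0.0], [0.0, -0.001, -1.0]]
ft_force: [0.4, -0.9, -0.5]
grip_width: 0.0856
grip_force: 0.0
```

```bash
python3 -c "
from h import *
inc([.595,-.03,.2],-.3)"
```

```text
t 1.1 pos [ 0.5241 -0.1172  0.2024] F [ 0.4 -0.9 -0.5] w 0.0856
shift [0.0877 0.0703 0.0024] turn [-0.005 -0.002 -0.015]
```

Emit:
{"method": "servo_tool", "body": {
  "increments": [
    [[0.08,0.065,0],[0,0,0],1],
    [[0.08,0.065,0],[0,0,0],1],
    [[0.08,0.065,0],[0,0,0],1],
    [[0.08,0.065,0],[0,0,0],1],
    [[0.08,0.065,0],[0,0,0],1]
  ]
}}

```text
time_s: 1.52
tool_pos: [0.5889, -0.0389, 0.2019]
eef_rot: [[0.005, 1.0, -0.001], [1.0, -0.005, 0.0], [0.0, -0.001, -1.0]]
ft_force: [-0.6, 0.1, -0.6]
grip_width: 0.0857
grip_force: 0.0
```

```bash
python3 - <<'E'
from h import *
inc([.595,-.03,.2],-.3)
cal,im=snap("wrist","w1.png"); print(-cal[1].T@cal[2])
for p in [(.594,-.0644,.04),(.594,.004,.01)]: print(proj(cal,p))
E
```

```text
t 1.5167 pos [ 0.5889 -0.0389  0.2019] F [-0.6  0.1 -0.6] w 0.0857
shift [0.0089 0.006  0.0019] turn [-0.013 -0.002  0.001]
[0.59043491 0.04288813 0.37392881]
[324.58109953 196.45124932]
[324.24640384 134.2463103 ]
```

View pics/w1.png

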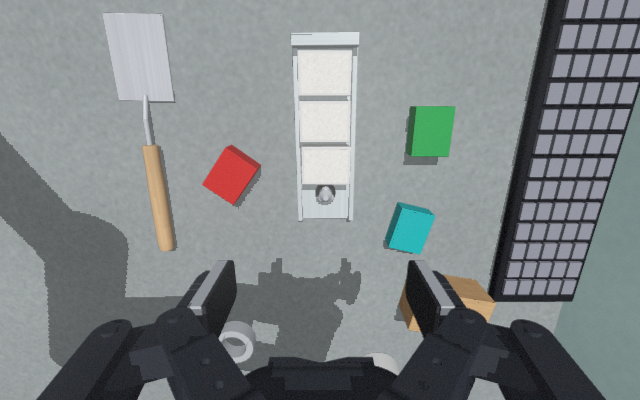

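The wrist view shows the stop at the top ((291–359),33), blocks at (325,72), (325,122) and (326,165), the stud at (325,194), and the rail's near end at (298–353, 220). That matches the prediction to about 2 px.

```bash
python3 - <<'E'
from h import *
cal=K("wrist")
obs=[((-.035,.106,.032),(291,33)),((.035,.106,.032),(359,33)),((-.035,-.106,.016),(298,220)),((.035,-.106,.016),(353,220)),((0,-.068,.04),(325,192))]
q,res=fitrail(cal,obs,(.594,.003,0));print(q,np.degrees(q[2]),res)
g=cv2.imread("pics/w1.png")[:,:,0].astype(int)
print("rows",[ (r,g[r,280:372:1].tolist()) for r in(160,)])
print("col",g[40:225,325].tolist())
E
```

```text
[5.94575241e-01 1.56193469e-03 1.46744342e-04] 0.008407831463782203 [[-0.52569118 -1.30086908]
 [ 0.57954383 -1.857582  ]
 [ 0.14575676 -0.33567572]
 [-0.68691026 -0.65774706]
 [ 0.42684319  5.26221389]]
rows [(160, [159, 158, 158, 160, 159, 163, 162, 162, 166, 164, 166, 165, 163, 158, 159, 158, 188, 211, 214, 215, 187, 159, 214, 219, 224, 224, 221, 220, 223, 223, 224, 226, 228, 226, 226, 228, 229, 225, 225, 224, 223, 225, 226, 223, 224, 226, 225, 225, 227, 225, 223, 223, 226, 226, 227, 224, 224, 222, 224, 224, 223, 222, 227, 225, 224, 227, 226, 222, 219, 220, 197, 212, 214, 215, 196, 170, 164, 163, 161, 162, 163, 161, 163, 168, 166, 166, 170, 167, 167, 164, 164, 166])]
col [220, 219, 221, 222, 208, 132, 115, 113, 122, 153, 208, 221, 222, 220, 226, 227, 223, 223, 224, 225, 225, 223, 224, 223, 222, 222, 224, 225, 223, 223, 225, 225, 226, 227, 227, 225, 222, 220, 224, 223, 224, 224, 224, 222, 223, 227, 224, 221, 223, 223, 223, 222, 220, 221, 219, 184, 151, 154, 155, 153, 149, 217, 220, 220, 224, 225, 224, 223, 225, 225, 224, 224, 223, 222, 223, 224, 224, 226, 224, 225, 225, 226, 227, 226, 223, 222, 222, 225, 225, 225, 222, 223, 224, 225, 221, 223, 223, 222, 220, 221, 218, 218, 156, 147, 133, 131, 171, 225, 219, 220, 227, 228, 222, 221, 224, 226, 226, 223, 223, 225, 226, 226, 225, 225, 224, 223, 221, 222, 222, 221, 224, 224, 224, 225, 225, 224, 226, 221, 222, 224, 223, 224, 221, 217, 164, 93, 174, 199, 215, 217, 200, 200, 200, 198, 197, 198, 205, 204, 205, 205, 184, 129, 150, 148, 145, 207, 213, 212, 213, 212, 211, 212, 212, 213, 212, 211, 212, 211, 146, 161, 165, 165, 163, 165, 165]
```

Emit:
{"method": "servo_tool", "body": {
  "increments": [
    [[0.006,0.003,0.04],[0,0,0],1],
    [[0.006,0.003,0.08],[0,0,0],1],
    [[0.006,0.003,0.12],[0,0,0],1],
    [[0.006,0.003,0.13],[0,0,0],1],
    [[0.006,0.003,0.13],[0,0,0],1],
    [[0.006,0.003,0.13],[0,0,0],1],
    [[0.006,0.003,0.13],[0,0,0],1]
  ],
  "squeeze": 25
}}

```text
time_s: 2.15
tool_pos: [0.5932, -0.0346, 0.0753]
eef_rot: [[0.008, 1.0, 0.004], [1.0, -0.008, -0.001], [-0.001, 0.004, -1.0]]
ft_force: [1.1, 0.4, 0.1]
grip_width: 0.0852
grip_force: 0.0
```

```bash
python3 - <<'E'
from h import *
inc([.5945,-.028,.019],0)
cal,im=snap("wrist","w2.png")
E
```

```text
t 2.15 pos [ 0.5932 -0.0346  0.0753] F [1.1 0.4 0.1] w 0.0852
shift [0.0066 0.001  0.0563] turn [ 0.041  0.011 -0.074]
```

View pics/w2.png

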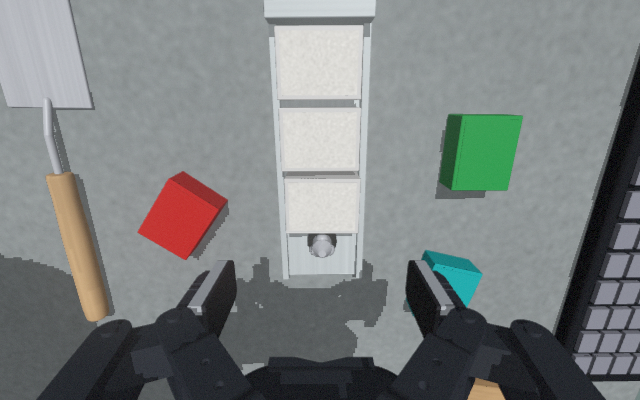

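The wrist view shows the stop's inner edge at the top ((266,22)–(375,17)), block c at (322,205), the stud tip at (321,246) and the rail's near end at (286–360, 277).

```bash
python3 - <<'E'
from h import *
cal=K("wrist")
obs=[((-.035,-.106,.016),(283,279)),((.035,-.106,.016),(361,277)),((0,-.068,.04),(321,246)),((-.035,.094,.016),(270,37)),((.035,.094,.016),(371,34))]
q,res=fitrail(cal,obs,(.594,.003,0));print(q,np.degrees(q[2]),res)
print("c",ray(cal,(322,180),.036),ray(cal,(322,233),.036),"a far",ray(cal,(318,26),.036),"sides",ray(cal,(285,205),.036),ray(cal,(360,205),.036))
E
```

```text
[ 5.94920634e-01 -1.31153595e-03  4.00352652e-04] 0.022938517294877184 [[ 0.11488522  2.76909588]
 [-0.08720328  4.03397712]
 [ 0.97102868 11.31720972]
 [-1.13529612 -6.87883958]
 [ 0.31432301 -4.7085684 ]]
c [ 0.59538409 -0.00796117  0.036     ] [ 0.59512252 -0.05030533  0.036     ] a far [0.59350658 0.09083354 0.036     ] sides [ 0.56753881 -0.02703783  0.036     ] [ 0.62377353 -0.0275546   0.036     ]
```

Emit:
{"method": "servo_tool", "body": {
  "increments": [
    [[0.0066,0.0018,0.03],[0.04,0,-0.07],1],
    [[0.0066,0.0018,0.055],[0.04,0,-0.07],1],
    [[0.0066,0.0018,0.055],[0.04,0,-0.07],1],
    [[0.0066,0.0018,0.055],[0.04,0,-0.07],1],
    [[0.0066,0.0018,0.055],[0.04,0,-0.07],1]
  ]
}}

```text
time_s: 2.62
tool_pos: [0.595, -0.0276, 0.0199]
eef_rot: [[-0.0, 1.0, -0.001], [1.0, 0.0, -0.001], [-0.001, -0.001, -1.0]]
ft_force: [0.1, -0.0, 0.0]
grip_width: 0.0853
grip_force: 0.0
```

```bash
python3 - <<'E'
from h import *
inc([.595,-.028,.019],0)
E
```

```text
t 2.6167 pos [ 0.595  -0.0276  0.0199] F [ 0.1 -0.   0. ] w 0.0853
shift [-0.0004  0.      0.0009] turn [-0.008  0.008  0.001]
```

Emit:
{"method": "servo_tool", "body": {
  "increments": [
    [[0,0,0],[0,0,0],0],
    [[0,0,0],[0,0,0],0],
    [[0,0,0],[0,0,0],-0.2],
    [[0,0,0],[0,0,0],-1],
    [[0,0,0],[0,0,0],-1],
    [[0,0,0],[0,0,0],-1],
    [[0,0,0],[0,0,0],-1],
    [[0,0,0],[0,0,0],-1]
  ],
  "squeeze": 25
}}

```text
time_s: 3.28
tool_pos: [0.5938, -0.0272, 0.0176]
eef_rot: [[-0.0, 1.0, -0.004], [1.0, 0.0, 0.0], [0.0, -0.004, -1.0]]
ft_force: [0.2, 0.6, -0.2]
grip_width: -0.0004
grip_force: 0.0
```

```bash
python3 - <<'E'
from h import *
cal,im=snap("scene","s2.png")
cal,im2=snap("wrist","w3.png")
c=proj(K("scene"),(.595,0,.03)).astype(int)
a=cv2.resize(im[c[1]-50:c[1]+50,c[0]-66:c[0]+67],(400,300),interpolation=cv2.INTER_CUBIC)
b=cv2.resize(im2,(480,300))[:,:400]
cv2.imwrite("pics/m3.png",np.hstack([a,b])[:,:,::-1])
E
```

```text
(no output)
```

View pics/m3.png

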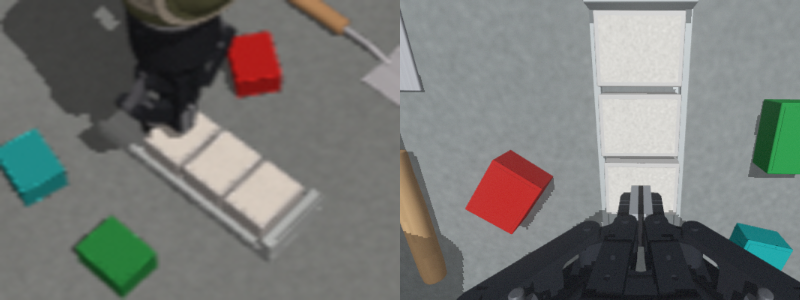

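The scene and wrist views show the shut fingers over or behind block c, at about wrist (640,200) in the montage. The blocks look undisturbed and the grip closed on nothing. I'll check the geometry by projection.

```bash
python3 - <<'E'
from h import *
s=arm.state(); p=s["tool_pos"];print(p,s["ft_force"],s["grip_width"],s["joint_pos"])
cal=K("wrist");print(-cal[1].T@cal[2],"tcp",proj(cal,p),"c top front edge",proj(cal,(.595,-.05,.036)))
cal=K("scene");print("scene tcp",proj(cal,p), "block c", proj(cal,(.595,-.028,.036)))
im=cv2.imread("pics/w3.png")
a=cv2.resize(im[150:400,200:460],(416,400))
im=cv2.imread("pics/s2.png")
c=proj(K("scene"),p).astype(int);print(c)
b=cv2.resize(im[c[1]-30:c[1]+30,c[0]-28:c[0]+28],(373,400),interpolation=cv2.INTER_CUBIC)
cv2.imwrite("pics/m4.png",np.hstack([a,b]))
E
```

```text
[ 0.59376351 -0.02714954  0.01759279] [-1.12854509 -0.54219019  0.15713198] -0.0001586994436240662 [-1.39913556e+01  3.69164154e+01  8.11041510e+01 -6.48515116e-02
  6.22171721e+01 -1.39710403e+01]
[0.59533036 0.05465809 0.18962889] tcp [319.35218864 236.34557769] c top front edge [321.20261812 284.28110473]
scene tcp [303.07349286 213.22712103] block c [302.2598576  209.59692032]
[303 213]
```

View pics/m4.png

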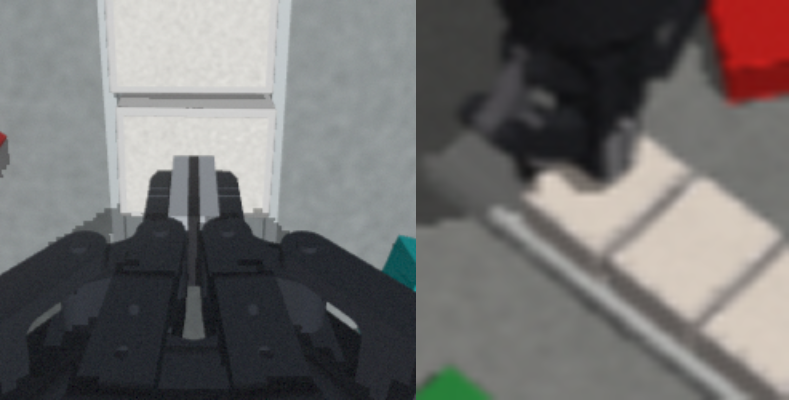

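The shut fingers seem to be hovering above block c: there is no force, and they look nearer the camera than the block. I'll feel for the block's top gently to find the real fingertip height.

Emit:
{"method": "servo_tool", "body": {
  "increments": [
    [[0,0,0.001],[0,0,0],-1],
    [[0,0,0.002],[0,0,0],-1],
    [[0,0,0.003],[0,0,0],-1],
    [[0,0,0.004],[0,0,0],-1],
    [[0,0,0.004],[0,0,0],-1]
  ]
}}

```text
time_s: 3.8
tool_pos: [0.5936, -0.0271, 0.0133]
eef_rot: [[-0.0, 1.0, -0.005], [1.0, 0.0, 0.0], [0.0, -0.005, -1.0]]
ft_force: [-0.1, -0.0, -0.0]
grip_width: 0.0002
grip_force: 0.0
```

```bash
python3 - <<'E'
from h import *
s=arm.state(); p=s["tool_pos"];print(p)
cw,iw=snap("wrist","w5.png"); cs,is_=snap("scene","s5.png"); ct,it=snap("top","t5.png")
print(cw[0][0,0],cs[0][0,0])
for dz in(0,.01,.02,.03,.04,.05): 
    q=p+[0,0,dz]; print(dz,proj(cw,q).round(1),proj(cs,q).round(1),proj(ct,q).round(1))
a=cv2.resize(iw[220:320,260:380],(480,400),interpolation=cv2.INTER_CUBIC)
b=cv2.resize(is_[170:230,280:328],(320,400),interpolation=cv2.INTER_CUBIC)
cv2.imwrite("pics/m5.png",np.hstack([a,b])[:,:,::-1])
E
```

```text
[ 0.59361319 -0.02710869  0.01333844]
298.8799545827016 390.55411807288573
0 [319.3 236.3] [303.2 214.1] [324.5 198.3]
0.01 [319.2 243.5] [303. 212.] [324.6 197.7]
0.02 [319.  251.5] [302.9 210. ] [324.6 197.1]
0.03 [318.8 260.4] [302.7 207.9] [324.7 196.5]
0.04 [318.6 270.4] [302.6 205.8] [324.7 195.8]
0.05 [318.4 281.8] [302.4 203.7] [324.8 195.2]
```

View pics/m5.png

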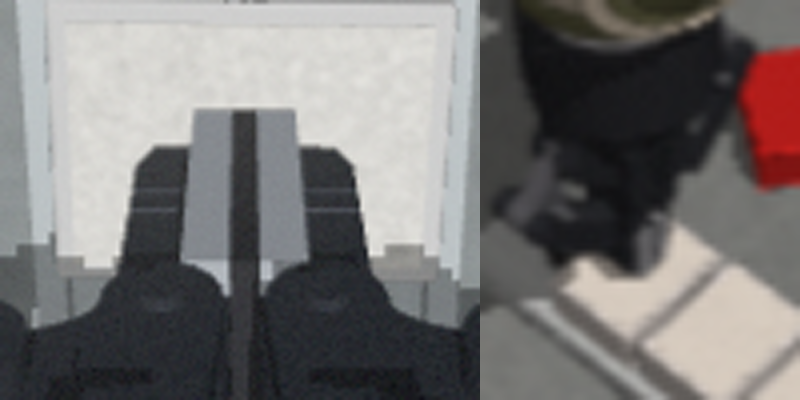

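```bash
python3 - <<'E'
from h import *
cw=K("wrist"); k,R,t=cw
print("cam",-R.T@t,"fwd",R[2])
for y in(-.006,-.008): print("depth calib",(R@np.array([.595,y,.036])+t)[2],"measured",k[0,0]*.056/101, proj(cw,(.567,y,.036)),proj(cw,(.623,y,.036)))
# full pnp from w2 (TCP .5932,-.0346,.0753) with rail points
obs=[((-.035,-.106,.016),(283,279)),((.035,-.106,.016),(361,277)),((0,-.068,.04),(321,246)),((-.035,.094,.016),(270,37)),((.035,.094,.016),(371,34))]
ok,rv,tv=cv2.solvePnP(np.array([o[0] for o in obs])+[.595,.003,0],np.array([o[1] for o in obs],float),k,None)
Rr=cv2.Rodrigues(rv)[0];print("w2 pnp cam",(-Rr.T@tv).ravel(),Rr[2], "expected", np.array([.594,.0475,.247]))
E
```

```text
cam [0.59532334 0.05465326 0.18566173] fwd [-0.00396596 -0.32237715 -0.946603  ]
depth calib 0.16122475316999857 measured 0.16571561838248802 [269.35959024 218.53171037] [373.17280277 218.71027242]
depth calib 0.16186950747379347 measured 0.16571561838248802 [269.56332544 221.95771578] [372.96302781 222.14027   ]Traceback (most recent call last):
  File "<stdin>", line 7, in <module>
cv2.error: OpenCV(4.12.0) /io/opencv/modules/calib3d/src/calibration_base.cpp:1346: error: (-2:Unspecified error) in function 'void cv::findExtrinsicCameraParams2(const cv::Mat&, const cv::Mat&, const cv::Mat&, const cv::Mat&, cv::Mat&, cv::Mat&, int)'
> DLT algorithm needs at least 6 points for pose estimation from 3D-2D point correspondences. (expected: 'count >= 6'), where
>     'count' is 5
> must be greater than or equal to
>     '6' is 6
```

Image scale puts the real fingertips about 25–35 mm behind the reported TCP, while the camera height checks out. I'll keep feeling downward.

Emit:
{"method": "servo_tool", "body": {
  "increments": [
    [[0,0,0.001],[0,0,0],-1],
    [[0,0,0.002],[0,0,0],-1],
    [[0,0,0.003],[0,0,0],-1],
    [[0,0,0.004],[0,0,0],-1],
    [[0,0,0.004],[0,0,0],-1]
  ]
}}

```text
time_s: 4.37
tool_pos: [0.5936, -0.0271, 0.0094]
eef_rot: [[-0.0, 1.0, -0.005], [1.0, 0.0, 0.0], [0.0, -0.005, -1.0]]
ft_force: [-0.8, 0.2, -0.3]
grip_width: -0.0001
grip_force: 0.0
```

Emit:
{"method": "servo_tool", "body": {
  "increments": [
    [[0,0,0.001],[0,0,0],-1],
    [[0,0,0.002],[0,0,0],-1],
    [[0,0,0.003],[0,0,0],-1],
    [[0,0,0.003],[0,0,0],-1]
  ]
}}

```text
time_s: 4.7
tool_pos: [0.5938, -0.0272, 0.0074]
eef_rot: [[-0.0, 1.0, -0.004], [1.0, 0.0, -0.0], [-0.0, -0.004, -1.0]]
ft_force: [-3.1, 0.7, 6.9]
grip_width: 0.0
grip_force: 3.5
```

Contact came at TCP z ≈ 0.008, so the shut tips are about 28 mm behind the reported TCP. I'll lift, open, then go down to TCP z ≈ -0.012.

Emit:
{"method": "servo_tool", "body": {
  "increments": [
    [[0,0,-0.01],[0,0,0],-1],
    [[0,0,-0.02],[0,0,0],1],
    [[0,0,-0.02],[0,0,0],1],
    [[0,0,-0.02],[0,0,0],1],
    [[0,0,-0.02],[0,0,0],1],
    [[0,0,-0.02],[0,0,0],1],
    [[0,0,-0.02],[0,0,0],1],
    [[0,0,-0.02],[0,0,0],1]
  ]
}}

```text
time_s: 5.37
tool_pos: [0.5937, -0.0271, 0.0263]
eef_rot: [[-0.0, 1.0, -0.005], [1.0, 0.0, 0.0], [0.0, -0.005, -1.0]]
ft_force: [0.6, -0.2, 0.3]
grip_width: 0.0831
grip_force: 0.0
```

```bash
python3 - <<'E'
from h import *
inc([.5948,-.029,-.012],0)
E
```

```text
t 5.3667 pos [ 0.5937 -0.0271  0.0263] F [ 0.6 -0.2  0.3] w 0.0831
shift [-0.0019  0.0013  0.0383] turn [-0.045 -0.001  0.002]
```

Emit:
{"method": "servo_tool", "body": {
  "increments": [
    [[-0.002,0.001,0.012],[-0.04,0,0],1],
    [[-0.002,0.001,0.024],[-0.04,0,0],1],
    [[-0.002,0.001,0.034],[-0.04,0,0],1],
    [[-0.002,0.001,0.038],[-0.04,0,0],1],
    [[-0.002,0.001,0.038],[-0.04,0,0],1],
    [[-0.002,0.001,0.038],[-0.04,0,0],1]
  ]
}}

```text
time_s: 5.87
tool_pos: [0.5948, -0.0291, -0.0113]
eef_rot: [[-0.0, 1.0, -0.0], [1.0, 0.0, 0.0], [0.0, -0.0, -1.0]]
ft_force: [0.3, 0.0, 1.0]
grip_width: 0.0855
grip_force: 0.0
```

Emit:
{"method": "servo_tool", "body": {
  "increments": [
    [[0,0,0],[0,0,0],0.5],
    [[0,0,0],[0,0,0],0.3],
    [[0,0,0],[0,0,0],0.2],
    [[0,0,0],[0,0,0],0.1],
    [[0,0,0],[0,0,0],0.1],
    [[0,0,0],[0,0,0],0.1]
  ],
  "squeeze": 25
}}

```text
time_s: 6.37
tool_pos: [0.595, -0.0292, -0.0107]
eef_rot: [[-0.0, 1.0, 0.001], [1.0, 0.0, -0.0], [-0.0, 0.001, -1.0]]
ft_force: [-0.9, 0.3, 5.2]
grip_width: 0.0554
grip_force: 27.6
```

Gripped at 55 mm. Now I'll slide it towards the stop.

Emit:
{"method": "servo_tool", "body": {
  "increments": [
    [[0.001,0,-0.0005],[0,0,0],0.1],
    [[0.003,0,-0.0005],[0,0,0],0.1],
    [[0.005,0,-0.0005],[0,0,0],0.1],
    [[0.007,0,-0.0005],[0,0,0],0.1],
    [[0.009,0,-0.0005],[0,0,0],0.1],
    [[0.01,0,-0.0005],[0,0,0],0.1],
    [[0.01,0,-0.0005],[0,0,0],0.1]
  ]
}}

```text
time_s: 6.95
tool_pos: [0.5948, -0.0189, -0.0107]
eef_rot: [[-0.0, 1.0, 0.0], [1.0, 0.0, 0.0], [0.0, 0.0, -1.0]]
ft_force: [0.1, -0.5, 3.2]
grip_width: 0.0554
grip_force: 27.5
```

Emit:
{"method": "servo_tool", "body": {
  "increments": [
    [[0.001,0,0],[0,0,0],0.1],
    [[0.002,0,0],[0,0,0],0.1],
    [[0.003,0,0],[0,0,0],0.1],
    [[0.004,0,0],[0,0,0],0.1],
    [[0.004,0,0],[0,0,0],0.1]
  ]
}}

```text
time_s: 7.37
tool_pos: [0.5948, -0.0151, -0.0107]
eef_rot: [[-0.0, 1.0, 0.0], [1.0, 0.0, -0.0], [-0.0, 0.0, -1.0]]
ft_force: [-0.3, -2.5, 4.3]
grip_width: 0.0553
grip_force: 27.6
```

Emit:
{"method": "servo_tool", "body": {
  "increments": [
    [[0.001,0,0],[0,0,0],0.1],
    [[0.002,0,0],[0,0,0],0.1],
    [[0.003,0,0],[0,0,0],0.1],
    [[0.003,0,0],[0,0,0],0.1]
  ]
}}

```text
time_s: 7.7
tool_pos: [0.5952, -0.0144, -0.0107]
eef_rot: [[-0.001, 1.0, 0.001], [1.0, 0.001, -0.004], [-0.004, 0.001, -1.0]]
ft_force: [0.1, -14.5, 3.6]
grip_width: 0.0558
grip_force: 27.4
```

The row has hit the stop (14.5 N). I'll open, lift, and check with one picture.

Emit:
{"method": "servo_tool", "body": {
  "increments": [
    [[0,0,0],[0,0,0],0.5],
    [[0,0,0],[0,0,0],1],
    [[0,0,0],[0,0,0],1],
    [[0,0,0],[0,0,0],1],
    [[0,0,-0.02],[0,0,0],1],
    [[0,0,-0.06],[0,0,0],1],
    [[0,0,-0.1],[0,0,0],1],
    [[0,0,-0.12],[0,0,0],1],
    [[0,0,-0.12],[0,0,0],1],
    [[0,0,-0.12],[0,0,0],1]
  ]
}}

```text
time_s: 8.53
tool_pos: [0.5948, -0.0118, 0.1097]
eef_rot: [[-0.001, 1.0, 0.001], [1.0, 0.001, -0.0], [-0.0, 0.001, -1.0]]
ft_force: [0.4, -0.1, -1.0]
grip_width: 0.0856
grip_force: 0.0
```

```bash
python3 - <<'E'
from h import *
inc([.5945,-.065,.11],0)
cal,im=snap("wrist","w6.png")
cv2.imwrite("pics/w6c.png",cv2.resize(im[:300,200:440],(640,800),interpolation=cv2.INTER_CUBIC)[:600,:,::-1])
E
```

```text
t 8.5333 pos [ 0.5948 -0.0118  0.1097] F [ 0.4 -0.1 -1. ] w 0.0856
shift [-0.0532 -0.0003 -0.0003] turn [0.014 0.    0.006]
```

View pics/w6c.png

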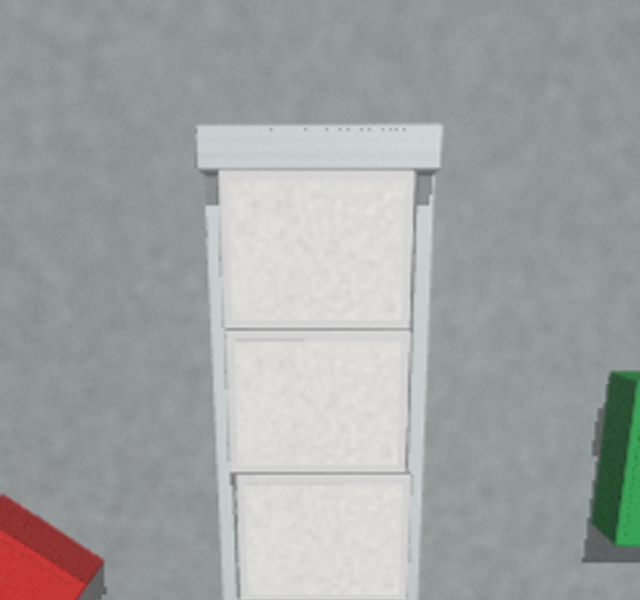

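The blocks now stand tight against each other and the stop: boundaries at crop rows 170, 328 and 473, with no gaps. Next comes the cap. I'll refine the rail's y from these edges and the cap position from its silhouette in the top image.

```bash
cat >> h.py <<'E'
def capfit(cal,im,x0,thr=60):
    th=np.linspace(0,2*np.pi,60,endpoint=False); c=np.c_[np.cos(th),np.sin(th)]
    def sil(q):
        P=[proj(cal,(q[0]+r*a,q[1]+r*b,z)) for r,z in((.026,0),(.026,.008),(.017,.044)) for a,b in c]
        return cv2.convexHull(np.float32(P)).reshape(-1,2)
    m=(im.max(2)<thr).astype(np.uint8); n,l,st,ce=cv2.connectedComponentsWithStats(m)
    u=sil(x0).mean(0); i=1+np.argmin(np.hypot(*(ce[1:]-u).T)+1e3*(st[1:,4]<80))
    def cen(q): M=cv2.moments(sil(q)); return np.array([M["m10"],M["m01"]])/M["m00"]
    r=least_squares(lambda q:cen(q)-ce[i],x0,diff_step=1e-3)
    return r.x,st[i],cv2.contourArea(sil(r.x))
E
python3 - <<'E'
from h import *
it=cv2.imread("pics/top1.png")[:,:,::-1]
for thr in(45,60,75):print("cap",capfit(K("top"),it,(.53,.304),thr))
cw=K("wrist")
for y,row,z in((.094,63.2,.036),(.05,122.5,.036),(.006,176.8,.036)): print("rail y0",ray(cw,(320,row),z)[1]-y)
for v,cols in((540,(238,409)),(250,(220,412))): print("c/a centre x",[ray(cw,(200+u/2.667,v/2.667),.036)[0] for u in cols])
inc([.53,.28,.11],0)
E
```

```text
cap (array([0.52834587, 0.3062386 ]), array([189, 216,  21,  20, 302], dtype=int32), 321.5879176435992)
cap (array([0.52825899, 0.3037864 ]), array([189, 216,  25,  20, 349], dtype=int32), 321.235387344379)
cap (array([0.5283175, 0.3026026]), array([189, 216,  25,  20, 379], dtype=int32), 321.0586213719798)
rail y0 0.001967354570893698
rail y0 0.003082778280678128
rail y0 0.0028787471546478146
c/a centre x [np.float64(0.5676500952375941), np.float64(0.6230900959120943)]
c/a centre x [np.float64(0.565414483259717), np.float64(0.6208059714129837)]
t 8.5833 pos [ 0.5941 -0.0118  0.1084] F [-0.2 -0.3 -0.8] w 0.0853
shift [ 0.2918 -0.064  -0.0014] turn [-0.011 -0.004  0.004]
```

Emit:
{"method": "servo_tool", "body": {
  "increments": [
    [[0.04,-0.01,0],[0,0,0],1],
    [[0.08,-0.02,0],[0,0,0],1],
    [[0.12,-0.03,0],[0,0,0],1],
    [[0.16,-0.035,0],[0,0,0],1],
    [[0.2,-0.045,0],[0,0,0],1],
    [[0.24,-0.055,0],[0,0,0],1],
    [[0.28,-0.06,0],[0,0,0],1],
    [[0.315,-0.066,0],[0,0,0],1],
    [[0.315,-0.066,0],[0,0,0],1],
    [[0.315,-0.066,0],[0,0,0],1],
    [[0.315,-0.066,0],[0,0,0],1],
    [[0.315,-0.066,0],[0,0,0],1]
  ],
  "squeeze": 80
}}

```text
time_s: 9.58
tool_pos: [0.5286, 0.3017, 0.1082]
eef_rot: [[0.001, 1.0, -0.002], [1.0, -0.001, -0.001], [-0.001, -0.002, -1.0]]
ft_force: [0.3, -0.4, -0.4]
grip_width: 0.0851
grip_force: 0.0
```

```bash
python3 - <<'E'
from h import *
cal,im=snap("wrist","w7.png")
for thr in(30,45,60):
    r=capfit(cal,im,(.528,.305),thr);print(r)
inc([*r[0],.01],0)
E
```

```text
(array([0.63516628, 0.17922287]), array([407, 272,  29,  64, 753], dtype=int32), 2502.928918966558)
(array([0.63781279, 0.17902021]), array([ 406,  261,   65,   93, 1533], dtype=int32), 2509.5018352242187)
(array([0.52949181, 0.3134432 ]), array([301, 170,  42,  25, 326], dtype=int32), 2525.405335090356)
t 9.6333 pos [0.5288 0.3016 0.1085] F [-0.7 -0.2 -0. ] w 0.0851
shift [0.0119 0.0008 0.0985] turn [-0.011  0.005 -0.014]
```

```bash
python3 - <<'E'
from h import *
im=cv2.imread("pics/w7.png")[:,:,::-1]; cal=K("wrist")
u=proj(cal,(.528,.305,.02)).astype(int);print(u)
g=im.max(2); print(g[u[1]-60:u[1]+60:6,u[0]-54:u[0]+55:6])
E
```

```text
[319 190]
[[165 163 164 164 164 163 165 165 163 167 165 164 165 164 164 164 165 168
  167]
 [166 163 166 161 162 159 164 168 167 163 162 166 164 164 165 164 163 171
  169]
 [164 162 170 165 166 162 163 161 162 163 166 161 171 167 166 165 166 167
  169]
 [162 164 168 160 159 164 162 162 161 164 163 161 165 164 165 164 164 166
  163]
 [165 165 161 169 160 168 167 158 162 168 163 161 169 164 170 166 163 170
  168]
 [167 167 165 168 164 167 162 162  89  69  69 161 163 167 168 169 160 168
  171]
 [160 167 159 167 163 170 131  68  66  67  66  65  68 164 160 167 166 169
  165]
 [161 164 166 165 168 165  67  68  62  56  56  64  68  67 166 163 162 169
  169]
 [163 168 165 162 162  86  64  58  54  55  59  55  65  65 169 166 170 168
  167]
 [169 166 168 161 164  66  65  59  65  62  63  59  52  64 165 163 166 167
  169]
 [168 171 163 166 161  67  60  64  65  66  65  62  66  63 167 166 163 166
  166]
 [167 169 164 164 165 107  64  68  61  62  60  63  60  58 172 166 167 166
  166]
 [167 167 165 163 168 164  61  63  60  62  61  65  60 163 166 163 166 168
  165]
 [172 169 169 162 165 163 123  66  61  63  65  61  98 166 166 167 168 168
  169]
 [174 170 168 168 168 165 162 110  60  62  62  77 166 168 164 171 170 174
  169]
 [166 165 166 164 165 167 162 123 110 111 111 166 165 169 168 173 166 170
  166]
 [165 164 167 164 166 169 167 171 165 166 168 164 169 168 168 167 170 163
  170]
 [163 167 166 168 168 169 169 167 167 164 164 162 166 169 170 167 165 169
  168]
 [163 165 163 170 165 171 165 168 167 166 167 165 168 175 166 170 167 173
  168]
 [165 164 168 167 169 163 164 165 168 166 169 168 161 164 166 168 171 167
  171]]
```

```bash
python3 - <<'E'
from h import *
im=cv2.imread("pics/w7.png")[:,:,::-1]; cal=K("wrist")
for thr in(80,90):
    r=capfit(cal,im,(.528,.305),thr);print(r)
inc([*r[0],.02],0)
E
```

```text
(array([0.52917931, 0.30522026]), array([ 294,  159,   54,   58, 2367], dtype=int32), 2507.8336400506087)
(array([0.52911511, 0.30524797]), array([ 294,  159,   54,   59, 2406], dtype=int32), 2507.8858478411566)
t 9.6333 pos [0.5288 0.3016 0.1085] F [-0.7 -0.2 -0. ] w 0.0851
shift [0.0037 0.0004 0.0885] turn [-0.011  0.005 -0.014]
```

Emit:
{"method": "servo_tool", "body": {
  "increments": [
    [[0.0037,0.0004,0.03],[0,0,0],1],
    [[0.0037,0.0004,0.06],[0,0,0],1],
    [[0.0037,0.0004,0.09],[0,0,0],1],
    [[0.0037,0.0004,0.11],[0,0,0],1],
    [[0.0037,0.0004,0.12],[0,0,0],1],
    [[0.0037,0.0004,0.1245],[0,0,0],1],
    [[0.0037,0.0004,0.1245],[0,0,0],1],
    [[0.0037,0.0004,0.1245],[0,0,0],1]
  ]
}}

```text
time_s: 10.3
tool_pos: [0.5298, 0.3065, -0.0142]
eef_rot: [[0.0, 1.0, 0.002], [1.0, -0.0, 0.001], [0.001, 0.002, -1.0]]
ft_force: [-0.5, 0.8, 0.1]
grip_width: 0.0855
grip_force: 0.0
```

Emit:
{"method": "servo_tool", "body": {
  "increments": [
    [[0,0,0.001],[0,0,0],0.4],
    [[0,0,0.001],[0,0,0],0],
    [[0,0,0.001],[0,0,0],-0.2],
    [[0,0,0.001],[0,0,0],-0.6],
    [[0,0,0.001],[0,0,0],-1],
    [[0,0,0.001],[0,0,0],-1],
    [[0,0,0.001],[0,0,0],-1],
    [[0,0,0.001],[0,0,0],-1],
    [[0,0,0.001],[0,0,0],-1]
  ],
  "squeeze": 80
}}

```text
time_s: 11.05
tool_pos: [0.5294, 0.3067, -0.0156]
eef_rot: [[-0.0, 1.0, 0.001], [1.0, 0.0, 0.001], [0.001, 0.001, -1.0]]
ft_force: [0.8, -0.3, 6.5]
grip_width: 0.032
grip_force: 79.9
```

Cap gripped. I'll lift it and carry it over the stud.

Emit:
{"method": "servo_tool", "body": {
  "increments": [
    [[0,0,-0.03],[0,0,0],-1],
    [[0,0,-0.06],[0,0,0],-1],
    [[-0.02,0.005,-0.09],[0,0,0],-1],
    [[-0.06,0.012,-0.09],[0,0,0],-1],
    [[-0.1,0.02,-0.09],[0,0,0],-1],
    [[-0.14,0.027,-0.09],[0,0,0],-1],
    [[-0.18,0.034,-0.09],[0,0,0],-1],
    [[-0.22,0.041,-0.09],[0,0,0],-1],
    [[-0.26,0.048,-0.09],[0,0,0],-1],
    [[-0.3,0.055,-0.09],[0,0,0],-1],
    [[-0.33,0.06,-0.09],[0,0,0],-1],
    [[-0.35,0.0635,-0.09],[0,0,0],-1]
  ]
}}

```text
time_s: 12.05
tool_pos: [0.5927, -0.0468, 0.0734]
eef_rot: [[0.002, 1.0, -0.0], [1.0, -0.002, -0.0], [-0.0, -0.0, -1.0]]
ft_force: [0.2, 0.9, -0.4]
grip_width: 0.032
grip_force: 79.5
```

Emit:
{"method": "servo_tool", "body": {
  "increments": [
    [[-0.01,0.001,0],[0,0,0],-1],
    [[-0.02,0.002,0],[0,0,0],-1],
    [[-0.02,0.002,0],[0,0,0],-1],
    [[-0.02,0.002,0],[0,0,0],-1]
  ]
}}

```text
time_s: 12.38
tool_pos: [0.5943, -0.0627, 0.0735]
eef_rot: [[-0.001, 1.0, -0.0], [1.0, 0.001, 0.0], [0.0, -0.0, -1.0]]
ft_force: [-1.0, 0.8, 0.3]
grip_width: 0.0322
grip_force: 79.5
```

```bash
python3 - <<'E'
from h import *
inc([.5947,-.0635,.04],0)
cal,im=snap("wrist","w8.png"); cs,is_=snap("scene","s8.png")
s=arm.state();p=np.array(s["tool_pos"]);print(s["grip_width"],s["grip_force"])
z=p[2]+.0155
for n,c in(("w",cal),("s",cs)):
    print(n,"stud top",proj(c,(.5947,-.065,.04)),"flange +y edge",proj(c,(p[0],p[1]-.0015+.026,z)),"-x",proj(c,(p[0]-.026,p[1]-.0015,z)),"+x",proj(c,(p[0]+.026,p[1]-.0015,z)))
a=cv2.resize(im[150:330,220:420],(444,400)); u=proj(cs,(.595,-.065,.06)).astype(int)
b=cv2.resize(is_[u[1]-40:u[1]+40,u[0]-35:u[0]+35],(350,400),interpolation=cv2.INTER_CUBIC);print("crop0",u-[35,40])
cv2.imwrite("pics/m8.png",np.hstack([a,b])[:,:,::-1])
E
```

```text
t 12.3833 pos [ 0.5943 -0.0627  0.0735] F [-1.   0.8  0.3] w 0.0322
shift [-0.0009  0.0004  0.0335] turn [-0.004 -0.004  0.005]
0.032311144793489954 79.49530181649607
w stud top [320.03947488 219.71395666] flange +y edge [319.17676817 207.54296136] -x [274.76514069 249.32006877] +x [363.68524024 249.38361742]
s stud top [292.52837817 201.32961774] flange +y edge [298.9164011  196.07120914] -x [298.61004643 185.02555577] +x [284.90558653 196.71028754]
crop0 [256 157]
```

```bash
python3 - <<'E'
from h import *
g=cv2.imread("pics/w8.png").max(2).astype(int)
print(g[195:225,319].tolist())
for r in(225,240,250): 
    d=np.where(g[r,240:400]<90)[0]+240; print(r,d.min(),d.max())
E
```

```text
[116, 80, 72, 74, 70, 70, 117, 169, 186, 194, 201, 203, 190, 185, 110, 64, 62, 58, 64, 70, 67, 60, 62, 62, 61, 56, 62, 62, 54, 59]
225 286 356
240 278 364
250 286 355
```

The cap is over the stud to within about 1 mm. I'll lower it onto the taper, stopping short of the balls.

Emit:
{"method": "servo_tool", "body": {
  "increments": [
    [[0,0,0.015],[0,0,0],-1],
    [[0,0,0.03],[0,0,0],-1],
    [[0,0,0.038],[0,0,0],-1],
    [[0,0,0.042],[0,0,0],-1],
    [[0,0,0.046],[0,0,0],-1],
    [[0,0,0.05],[0,0,0],-1],
    [[0,0,0.054],[0,0,0],-1],
    [[0,0,0.055],[0,0,0],-1],
    [[0,0,0.055],[0,0,0],-1]
  ]
}}

```text
time_s: 13.23
tool_pos: [0.5945, -0.0634, 0.0185]
eef_rot: [[-0.0, 1.0, -0.0], [1.0, 0.0, 0.0], [0.0, -0.0, -1.0]]
ft_force: [-0.5, -0.3, -0.4]
grip_width: 0.0319
grip_force: 79.5
```

Emit:
{"method": "servo_tool", "body": {
  "increments": [
    [[0,0,0.001],[0,0,0],-1],
    [[0,0,0.002],[0,0,0],-1],
    [[0,0,0.003],[0,0,0],-1],
    [[0,0,0.004],[0,0,0],-1],
    [[0,0,0.005],[0,0,0],-1],
    [[0,0,0.006],[0,0,0],-1],
    [[0,0,0.006],[0,0,0],-1]
  ],
  "squeeze": 100
}}

```text
time_s: 13.82
tool_pos: [0.5949, -0.064, 0.0137]
eef_rot: [[-0.0, 1.0, 0.001], [1.0, 0.0, -0.001], [-0.001, 0.001, -1.0]]
ft_force: [-2.2, -1.8, 7.6]
grip_width: 0.0319
grip_force: 100.7
```

The balls are met where expected (7.6 N, underside about 19 mm above the deck). I'll push through.

Emit:
{"method": "servo_tool", "body": {
  "increments": [
    [[0,0,0.001],[0,0,0],-1],
    [[0,0,0.002],[0,0,0],-1],
    [[0,0,0.003],[0,0,0],-1],
    [[0,0,0.004],[0,0,0],-1],
    [[0,0,0.005],[0,0,0],-1],
    [[0,0,0.006],[0,0,0],-1],
    [[0,0,0.006],[0,0,0],-1]
  ]
}}

```text
time_s: 14.4
tool_pos: [0.5944, -0.0638, 0.0059]
eef_rot: [[-0.0, 1.0, -0.001], [1.0, 0.0, -0.001], [-0.001, -0.001, -1.0]]
ft_force: [1.2, -4.3, -6.3]
grip_width: 0.0318
grip_force: 99.5
```

It clicked: the force reversed to -6 N as the balls draw the cap down. I'll keep pressing into the washer.

Emit:
{"method": "servo_tool", "body": {
  "increments": [
    [[0,0,0.001],[0,0,0],-1],
    [[0,0,0.002],[0,0,0],-1],
    [[0,0,0.003],[0,0,0],-1],
    [[0,0,0.004],[0,0,0],-1],
    [[0,0,0.005],[0,0,0],-1],
    [[0,0,0.005],[0,0,0],-1],
    [[0,0,0.005],[0,0,0],-1]
  ]
}}

```text
time_s: 14.98
tool_pos: [0.5945, -0.0633, 0.0023]
eef_rot: [[-0.0, 1.0, 0.0], [1.0, 0.0, -0.0], [-0.0, 0.0, -1.0]]
ft_force: [-2.8, -1.2, 6.4]
grip_width: 0.0317
grip_force: 100.7
```

Emit:
{"method": "servo_tool", "body": {
  "increments": [
    [[0,0,0.0005],[0,0,0],-1],
    [[0,0,0.001],[0,0,0],-1],
    [[0,0,0.0015],[0,0,0],-1],
    [[0,0,0.002],[0,0,0],-1],
    [[0,0,0.002],[0,0,0],-1],
    [[0,0,0.002],[0,0,0],-1]
  ]
}}

```text
time_s: 15.48
tool_pos: [0.5945, -0.0633, 0.0008]
eef_rot: [[-0.0, 1.0, 0.0], [1.0, 0.0, -0.0], [-0.0, 0.0, -1.0]]
ft_force: [-5.0, -1.9, 10.6]
grip_width: 0.0316
grip_force: 101.3
```

The force rises at about 3 N/mm with the washer and has reached 10.6 N, which means at least 3 mm of squeeze with no slip. One last look.

```bash
python3 - <<'E'
from h import *
inc([.5945,-.0633,0],0)
cw,iw=snap("wrist","w9.png"); cs,is_=snap("scene","s9.png")
a=cv2.resize(iw[60:310,210:430],(440,500)); b=cv2.resize(is_[165:265,255:327],(360,500),interpolation=cv2.INTER_CUBIC)
cv2.imwrite("pics/m9.png",np.hstack([a,b])[:,:,::-1]); inc([.5945,-.0633,0],0)
E
```

```text
t 15.4833 pos [ 0.5945 -0.0633  0.0008] F [-5.  -1.9 10.6] w 0.0316
shift [ 0.     -0.      0.0008] turn [0.004 0.001 0.004]
t 15.5833 pos [ 0.5945 -0.0633  0.0008] F [-5.5 -1.7 11. ] w 0.032
shift [ 0.     -0.      0.0008] turn [0.005 0.002 0.004]
```

View pics/m9.png

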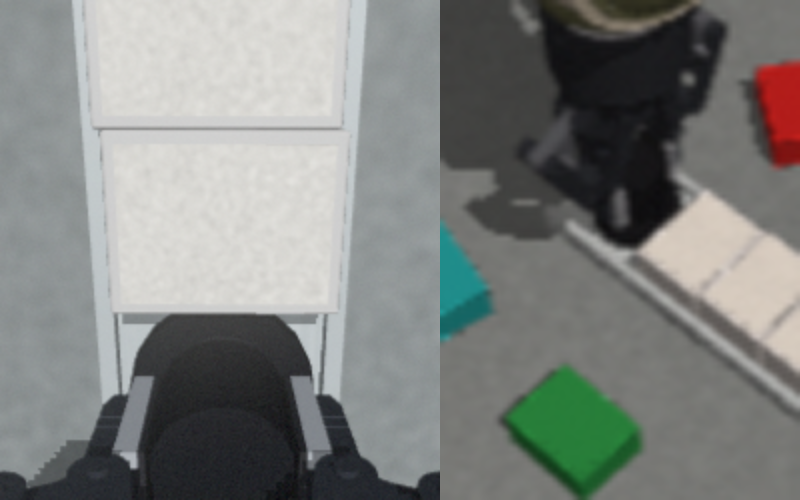

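The cap is held on the stud with its flange low beside block c (crop (220,320)). The row is still tight at crop row 128, and the force is steady at 11 N. I'm handing in.

```bash
python3 -c "
from cell import arm
print(arm.job_done())"
```

```text
the job is handed in; nothing more can be done
None
```

I handed the job in at about 15.6 s: the three blocks are tight against the stop, the cap has clicked onto the stud, and the gripper still holds it down at about 11 N (roughly 3 mm of washer squeeze, estimated from the force).

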